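Release and open the analyser's sample drawer

ROBOT

A 7-joint arm with a two-finger parallel gripper is mounted at the origin on the work surface. World frame = base frame: x ahead of the robot, y to its left, z up, the work surface at z = 0. Lengths are in m, angles in rad, forces in N, time in s.
With the tool pointing down it reaches from about 0.4 to 0.85 m from the base axis. Payload 10.4 kg.
Tool frame: the origin (TCP) lies at the very end of the fingers, on their centre line; the grasp point (between the pads) lies 19 mm behind it; z points along the fingers, y is the line along which they close (so a half turn about z gives the same grasp; the last joint's range is limited). The gripper opens to 87 mm and grips with 3 to 60 N. Pads are 19 mm wide; open, the fingers measure 117 mm over their backs; the gripper's body (75 mm by 190 mm) begins 51 mm behind the grasp point.
Start: joints at [-1.242, 0.332, -0.065, 1.46, 0.022, 1.35, -0.088], TCP at [0.215, 0.587, 0.223] pointing down, gripper open.
Joint ranges: [-2.6, 2.6], [-0.5, 2.12], [-1.47, 1.34], [0.16, 2.42], [-1.27, 4.41], [0.06, 2.06], [-2.6, 2.6]. Speed limits (rad/s): [2.22, 2.22, 2.79, 2.79, 3.14, 3.14, 3.14].

INTERFACE

Orientations are given as a unit quaternion [x, y, z, w].
In Python, from bench import status, camera, order gives the robot as it stands.
- The arm moves only by the tool jog_arm, never from a script. Its argument "plan" is a list of rows, each a list of 7 numbers: the turn, a rotation vector about the tool's x, y, z in rad, then the shift along the tool's x, y, z in mm, then the opening, from -1 (shut) to 1 (fully open). A call has 1 to 12 rows; each row is the pose to reach, as a shift and turn from the pose commanded when the call began, along the tool's axes at that moment; what a row does not reach only later rows make up. A row lasts 1/10 s, in which the tool goes at most 50 mm and 8.59 degrees, less where a joint would pass 70% of its speed; a pose out of reach is approached as far as the arm can. A call with a gripper value outside its range is refused whole. The fingers move at their own pace and stop on an object; "squeeze" is the grip in N (left out, the last holds). Time passes only in rows, so rows that repeat a pose let the fingers close. It gives the time, the measured TCP pose, the force, the opening and the grip force at its end, in the units of the state.
- status.read_state(): the state, without advancing time (a new reading comes with each control period).
- camera(name): name is "scene" or "side" or "wrist"; returns a dict with "image" (384x512x3 uint8, red, green, blue), "z_map" (384x512 float32, m along the optical axis (not along the pixel's ray), 0 where there is no reading), "fx", "fy", "cx", "cy" (pixels), "world_from_camera" (4x4, takes a point from camera to world coordinates); the wrist camera has in their place "mount" (4x4, takes a point from camera to tool coordinates, whose origin is the TCP and whose axes are the flange's). Camera axes: x right, y down, z forward; pixel columns grow to the right and rows downward; lengths in m; the calibration is good to about 2 mm. A picture is of the moment at which its call begins: read the wrist's pose just before it.
- order.close_job(): hands the job in; it is judged then, once.
The state is a dict: "time": time; "joint_positions": joint angles; "joint_vel": joint speeds; "joint_torque": joint torques, N m; "ee_pos": TCP position; "eef_rot": TCP orientation; "ft_force": force on the tool from outside, world axes, zero at the start; "torque": the same for the moment, N m; "width": finger opening in m; "grip_force": force on a finger pad.
Only numpy, scipy, OpenCV 4.12 (cv2) and the standard library are available. Lean on these libraries where they do the work, as an engineer would, in place of code of your own. Each camera call takes 0.05 s, during which the arm holds its last target. There are 200 camera calls.

TASK

The sample drawer of the bench analyser must be opened for loading: turn both latches on its top so that their arms swing outward, clear of the drawer, right to their end stops, and only then pull the drawer by its handle all the way out to its stop. Pull gently, so that the vials standing loose inside stay upright. Leave the latches turned, the drawer fully out, and everything else where it stands.

Things in the scene. Friction and masses are not known exactly. Their poses are not given: they have to be found in the camera images.
- analyser: fixed ivory analyser base, 310 mm wide (y), top 110 mm up. Origin at table level below the centre of the closed drawer's face; x points into the unit, away from the robot, z up. It reaches 260 mm back (+x). Beside the drawer, solid cheeks 36 mm wide, as high as the top, centred at y = +-137 mm, reach 75 mm forward of the drawer's face (-x). A rack of tubes, 75 mm high, stands fixed on its rear
- drawer (a joint): travel of the light grey sample drawer between the cheeks, in m: 0 closed, 0.125 fully out at its stop; it slides along the analyser's -x, towards the robot, and needs about 3 N. Its front is 232 mm wide and 15 mm thick and stands 14 mm proud of the analyser's top
- drawer_handle (a point): middle of the drawer's steel bar handle: round bar 11 mm thick, 120 mm long along the analyser's y, its axis 42 mm in front of the drawer's face (36 mm clear gap behind the bar), 98 mm above the table; open above. Moves with the drawer; axes as the analyser's
- latch_left (a joint): angle in rad of the turn latch at the front of the left (+y) cheek. Near 0 its flat steel arm points back and inward (40 degrees to the right of the analyser's +x), its tip before the drawer's proud front, and blocks it; turned anticlockwise seen from above the arm swings outward, clear of the drawer, to its end stop at 1.45. Stays where it is left; takes 0.06 N m
- latch_left_grip (a point): grip point of the left latch, on its upright axis, 143 mm above the table, 54 mm in front of the closed drawer's face. Grip: upright grey bar 14 mm thick, 42 mm long along the arm, centred on the axis, 120 to 156 mm above the table. Steel arm under it: 18 mm wide, 8 mm thick, reaches 55 mm from the axis along the point's +x. Site axes turn with the latch
- latch_right (a joint): angle in rad of the turn latch at the front of the right (-y) cheek. Near 0 its flat steel arm points back and inward (40 degrees to the left of the analyser's +x), its tip before the drawer's proud front, and blocks it; turned clockwise seen from above the arm swings outward, clear of the drawer, to its end stop at 1.45. Stays where it is left; takes 0.06 N m
- latch_right_grip (a point): grip point of the right latch, on its upright axis, 143 mm above the table, 54 mm in front of the closed drawer's face. Grip: upright grey bar 14 mm thick, 42 mm long along the arm, centred on the axis, 120 to 156 mm above the table. Steel arm under it: 18 mm wide, 8 mm thick, reaches 55 mm from the axis along the point's +x. Site axes turn with the latch
- vial0: amber glass vial with white cap, 22 mm across, 55 mm high, standing loose on the drawer's floor (27 mm above the table), hidden until the drawer is opened; topples if the drawer is jerked or slammed. Origin under its centre, z up
- vial1: amber glass vial with white cap, 22 mm across, 55 mm high, standing loose on the drawer's floor (27 mm above the table), hidden until the drawer is opened; topples if the drawer is jerked or slammed. Origin under its centre, z up
- vial2: amber glass vial with white cap, 22 mm across, 55 mm high, standing loose on the drawer's floor (27 mm above the table), hidden until the drawer is opened; topples if the drawer is jerked or slammed. Origin under its centre, z up
- dish: small white ceramic dish, 70 mm across, 20 mm high, loose on the analyser's top behind the drawer's front; origin under its centre. Not part of the job
- jar: amber glass jar with white cap, 50 mm across, 70 mm high, on the table close to the analyser's left (+y) side; origin under its centre. Not part of the job
- reagent_bottle: glass bottle with blue cap, 80 mm across, 190 mm high, on the table well to the left; origin under its centre. Not part of the job
- beaker: glass beaker, 72 mm across, 90 mm high, on the table to the left; origin under its centre. Not part of the job
- tip_box: closed grey plastic box, 120 x 85 x 50 mm high, on the table to the right; origin under its centre. Not part of the job
- screwdriver: screwdriver 200 mm long with a black handle, lying on the table to the right. Not part of the job

How it is judged:
On the way, in this order (a step that is already met when the one before it is completed fails the run):
1. both latches turned to their end stops while the drawer is still closed (value of joint each of latch_left, latch_right above 1.25 rad and value of joint drawer below 0.02 m), for 0.1 s.
2. the drawer pulled out to its stop (value of joint drawer above 0.112 m), for 0.2 s.
At the end, for the whole second after the job is handed in: The drawer is at rest, out by more than 112 of its 125 mm; both latches are turned by more than 1.25 of their 1.45 rad; all three vials stand in it, upright within 0.2 rad and at rest (value of joint drawer above 0.112 m and value of joint each of latch_left, latch_right above 1.25 rad and angle between each of vial0, vial1, vial2's own z axis and vertical below 0.2 rad and linear speed of each of vial0, vial1, vial2 below 0.03 m/s and velocity of joint drawer between -0.01 and 0.01 m/s); the robot touches nothing.
It fails at once if a vial toppled (tilted more than 0.5 rad) (angle between any of vial0, vial1, vial2's own z axis and vertical above 0.5 rad).
It fails at once if the drawer forced more than 30 mm out while a latch is still turned less than 0.9 rad (value of joint drawer above 0.03 m and value of joint any of latch_left, latch_right below 0.9 rad).
It fails at once if another thing on the analyser or the table moved by more than 40 mm (distance of any of dish, jar, reagent_bottle, beaker, tip_box, screwdriver from where it was at the start of the episode above 0.04 m).
It also fails if it takes over 66 s, if anything falls off the work surface, if the arm or the gripper's body presses on something with over 40 N, if the wrist force passes 120 N, or if a joint passes its speed limit or range.

## Working session

There is one attempt and no reset: what is moved stays moved. The work goes in short steps, Python scripts to look and compute and a tool call to move; the robot and the scene stay as the last step left them, time stands still between calls to the robot, and variables do not carry over. Pictures are saved under pics/ and viewed, at most 10 in all, crops included, and the job is handed in when it is done.

Besides the shell and the picture viewer there is one more tool, called after "Emit:" by a JSON object that holds its "name" and its "arguments". jog_arm: Moves the arm, as the interface text tells. Its arguments: {"type":"object","properties":{"plan":{"type":"array"},"squeeze":{"type":"number"}},"required":["plan"]}

```bash
mkdir -p pics
python3 - <<'E'
from bench import status,camera
import cv2,numpy as np
s=status.read_state();print(s)
ims=[]
for n in("scene","side"):
    c=camera(n);np.savez(f"pics/{n}.npz",**c);ims.append(c["image"])
    print(n,c["fx"],c["cx"],c["cy"],c["world_from_camera"].round(3).tolist())
cv2.imwrite("pics/a.png",cv2.resize(ims[0],(800,600))[:,:,::-1]);cv2.imwrite("pics/b.png",ims[1][:,:,::-1])
E
```

```text
{'time': 0.0, 'joint_positions': array([-1.24158724,  0.33284218, -0.06469377,  1.46095488,  0.02162265,
        1.3499313 , -0.0884913 ]), 'joint_vel': array([-0.00090509,  0.00300736,  0.00102643,  0.00191688, -0.00016845,
        0.00044074, -0.00085087]), 'joint_torque': array([-8.57825171e-07, -6.23247957e+01,  2.47950840e-02, -3.89896095e+01,
       -6.13675243e-02,  3.97311745e-02,  1.05908082e-04]), 'ee_pos': array([0.21525152, 0.58633374, 0.22176601]), 'eef_rot': array([ 1.74984439e-01,  9.84570936e-01, -7.15352176e-04, -7.96338244e-05]), 'ft_force': array([-0.33167753, -0.26171114, -0.29858412]), 'torque': array([ 0.05753963, -0.04987178,  0.03509834]), 'grip_force': 0.0, 'width': 0.0872545789941768}
scene 407.1498287405153 252.9021846349576 190.09248037447736 [[-0.756, 0.538, -0.372, 1.114], [0.654, 0.628, -0.421, 0.633], [0.007, -0.562, -0.827, 1.34], [0.0, 0.0, 0.0, 1.0]]
side 381.1694814332235 254.31719295601152 192.71936447427578 [[0.78, -0.407, 0.475, 0.002], [-0.625, -0.531, 0.572, -0.692], [0.019, -0.743, -0.669, 0.928], [0.0, 0.0, 0.0, 1.0]]
```

View pics/a.png

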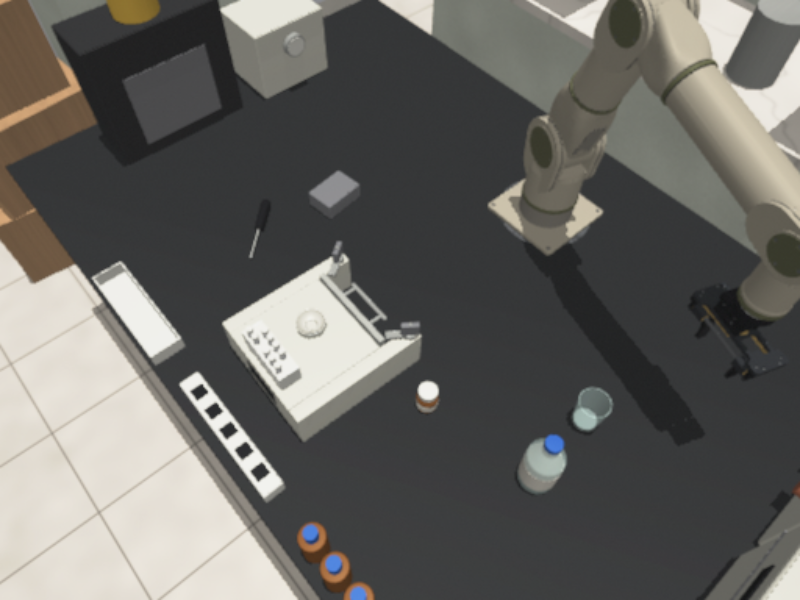

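View pics/b.png

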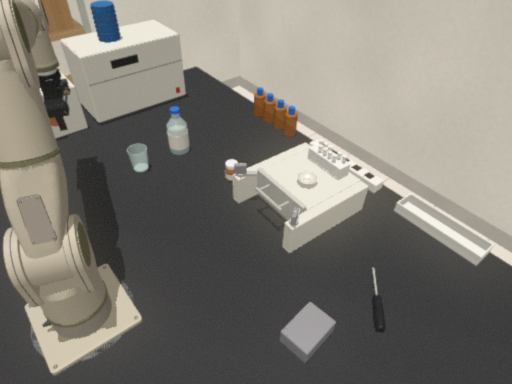

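The scene view shows the analyser at about (320,340) of 800x600, with the latches at (337,258) and (405,330), the handle at (365,300) and the jar at (428,397). In the side view the latches are at (240,168) and (294,217), and the handle at (272,197). Next I fit the top outline from depth.

```bash
cat > h.py <<'E'
import numpy as np,cv2
def cloud(c,T=None):
    z=c["z_map"];v,u=np.indices(z.shape)
    P=np.stack([(u-c["cx"])/c["fx"]*z,(v-c["cy"])/c["fy"]*z,z,np.ones_like(z)],-1)
    T=c["world_from_camera"] if T is None else T
    W=(P@T.T)[...,:3];W[z<=0]=np.nan
    return W
E
python3 - <<'E'
from h import *
for n in("scene","side"):
    c=np.load(f"pics/{n}.npz");W=cloud(c);im=c["image"].astype(int)
    u,v={"scene":(190,200),"side":(300,170)}[n]
    print(n,W[v,u])
    near=(np.hypot(W[...,0]-W[v,u,0],W[...,1]-W[v,u,1])<.3)
    m=near&(abs(W[...,2]-.11)<.006)
    k,l,st,_=cv2.connectedComponentsWithStats(m.astype(np.uint8))
    i=1+st[1:,4].argmax();p=W[l==i][:,:2].astype(np.float32)*1000
    print(np.median(W[l==i][:,2]),len(p),cv2.minAreaRect(p),cv2.boxPoints(cv2.minAreaRect(p)).round(1).tolist())
    g=near&(W[...,2]>.127)&(W[...,2]<.165)
    k,l,st,_=cv2.connectedComponentsWithStats(g.astype(np.uint8))
    for i in range(1,k):
        if st[i,4]>5: 
            q=W[l==i];print(st[i],q.mean(0).round(3),q.max(0).round(3),cv2.minAreaRect(q[:,:2].astype(np.float32)*1000))
E
```

```text
scene [ 0.76121499 -0.105686    0.11259023]
0.10969773124966165 4680 ((749.232421875, -36.80613708496094), (312.3142395019531, 331.9735107421875), 87.97506713867188) [[577.7999877929688, -187.0], [909.5999755859375, -198.6999969482422], [920.5999755859375, 113.4000015258789], [588.9000244140625, 125.0999984741211]]
[212 155   7  13  63] [ 0.599 -0.164  0.148] [ 0.616 -0.151  0.159] ((597.3477783203125, -167.47021484375), (42.304752349853516, 15.274795532226562), 37.73843002319336)
[189 198  14   9  24] [ 0.753 -0.084  0.13 ] [ 0.783 -0.074  0.133] ((755.5596923828125, -83.77581024169922), (15.525137901306152, 53.78042984008789), 85.04376220703125)
[204 199   4  12  16] [ 0.733 -0.047  0.129] [ 0.748 -0.026  0.135] ((733.584228515625, -44.529396057128906), (46.02552795410156, 9.40216064453125), 63.33482360839844)
[154 205  38  43 435] [ 0.878 -0.025  0.155] [0.902 0.038 0.165] ((874.5337524414062, -40.702125549316406), (155.5721435546875, 50.56928253173828), 87.44534301757812)
[256 206  12   9  87] [0.609 0.108 0.147] [0.628 0.122 0.162] ((607.54345703125, 105.44438171386719), (17.846
[... 990 characters left out ...]
82.58381652832031)
[310 182   5   3   6] [ 0.745 -0.086  0.13 ] [ 0.753 -0.082  0.132] ((746.4639282226562, -86.31001281738281), (3.1432886123657227, 13.759695053100586), 60.99348449707031)
[290 194   3   3   6] [ 0.655 -0.086  0.128] [ 0.661 -0.08   0.129] ((655.1500854492188, -85.30274200439453), (10.998539924621582, 6.308196067810059), 47.07378005981445)
[299 202   4   5   7] [ 0.651 -0.134  0.128] [ 0.657 -0.128  0.13 ] ((652.5118408203125, -135.00387573242188), (13.0433988571167, 10.461492538452148), 17.482358932495117)
[291 207   8  17  93] [ 0.586 -0.171  0.15 ] [ 0.612 -0.151  0.16 ] ((591.495361328125, -166.96170043945312), (42.10376739501953, 13.784886360168457), 33.90239334106445)
```

```bash
cat >> h.py <<'E'
from scipy.spatial.transform import Rotation as R
def goto(x,y,z,th,s=None):
    "mm, deg -> turn, shift in tool axes"
    from bench import status
    s=s or status.read_state()
    t=np.radians(th);c,n=np.cos(t),np.sin(t)
    D=np.array([[-n,c,0],[c,n,0],[0,0,-1]])
    C=R.from_quat(s["eef_rot"])
    d=C.inv().apply(np.array([x,y,z])-s["ee_pos"]*1000)
    yv=C.as_matrix()[:,1]
    print("now",(s["ee_pos"]*1000).round(1),"yang",np.degrees(np.arctan2(yv[1],yv[0])).round(1),"t",round(s["time"],2),
     "F",s["ft_force"].round(1),"| turn",(C.inv()*R.from_matrix(D)).as_rotvec().round(3),"shift",d.round(1))
E
python3 -c "
from h import *
goto(604,106,265,51)
for n in('scene',):
    c=np.load('pics/scene.npz');W=cloud(c);m=(W[...,2]>.15)&(W[...,1]>.15)&(W[...,2]<.21)
    print(np.nanmedian(W[m],0)); print(W[295,345],W[265,375])
"
```

```text
now [215.3 586.4 221.9] yang 69.8 t 0.1 F [-0.7 -0.2 -0.1] | turn [-0.001  0.     0.329] shift [-530.5 -317.1  -42.7]
[-0.58358475  0.2780857   0.18442743]
[0.61298632 0.49516102 0.13708046] [0.4414851  0.48595213 0.09005793]
```

Emit:
{"name": "jog_arm", "arguments": {"plan": [[0, 0, 0, 0, 0, -43, 1], [0, 0, 0.03, -48, -29, -43, 1], [0, 0, 0.06, -88, -53, -43, 1], [0, 0, 0.09, -128, -77, -43, 1], [0, 0, 0.12, -168, -101, -43, 1], [0, 0, 0.15, -208, -125, -43, 1], [0, 0, 0.18, -248, -149, -43, 1], [0, 0, 0.21, -290, -174, -43, 1], [0, 0, 0.24, -330, -198, -43, 1], [0, 0, 0.27, -370, -222, -43, 1], [0, 0, 0.3, -410, -246, -43, 1], [0, 0, 0.33, -450, -270, -43, 1]]}}

```text
time: 1.3
ee_pos: [0.5455, 0.1765, 0.2654]
eef_rot: [0.335, 0.942, -0.0, -0.0]
ft_force: [0.6, -0.1, -1.3]
width: 0.0871
grip_force: 0.0
```

```bash
python3 -c "
from h import *
goto(604,106,240,51)"
```

```text
now [545.5 176.5 265.4] yang 50.9 t 1.3 F [ 0.6 -0.1 -1.3] | turn [-0.    -0.    -0.002] shift [-89.9 -17.8  25.4]
```

Emit:
{"name": "jog_arm", "arguments": {"plan": [[0, 0, 0, -45, -9, 12, 1], [0, 0, 0, -90, -18, 25, 1], [0, 0, 0, -90, -18, 25, 1], [0, 0, 0, -90, -18, 25, 1]]}}

```text
time: 1.7
ee_pos: [0.6033, 0.1063, 0.2396]
eef_rot: [0.335, 0.942, -0.001, -0.001]
ft_force: [-0.4, -0.1, 0.9]
width: 0.0869
grip_force: 0.0
```

```bash
cat >> h.py <<'E'
def wrist(name):
    from bench import status,camera
    s=status.read_state();c=camera("wrist")
    T=np.eye(4);T[:3,:3]=R.from_quat(s["eef_rot"]).as_matrix();T[:3,3]=s["ee_pos"]
    cv2.imwrite(f"pics/{name}.png",c["image"][:,:,::-1])
    return c,cloud(c,T@c["mount"])
def latch(W,xy):
    m=(np.hypot(W[...,0]-xy[0],W[...,1]-xy[1])<.06)&(abs(W[...,2]-.156)<.006)
    k,l,st,_=cv2.connectedComponentsWithStats(m.astype(np.uint8))
    for i in range(1,k):
        if st[i,4]>30:
            q=W[l==i];(cx,cy),(w,h),a=cv2.minAreaRect(q[:,:2].astype(np.float32)*1000)
            print("grip",st[i,4],"c",round(cx,1),round(cy,1),"wh",round(w,1),round(h,1),"long ang",round(a if w>h else a+90,1),"z",q[:,2].mean().round(3))
E
python3 -c "
from h import *
goto(604,106,125,51)
c,W=wrist('w1');latch(W,(.604,.106))"
```

```text
now [603.3 106.3 239.6] yang 50.8 t 1.7 F [-0.4 -0.1  0.9] | turn [-0.002 -0.001 -0.004] shift [ -0.9   0.4 114.6]
grip 693 c 602.6 105.9 wh 14.0 42.2 long ang 143.9 z 0.155
```

View pics/w1.png

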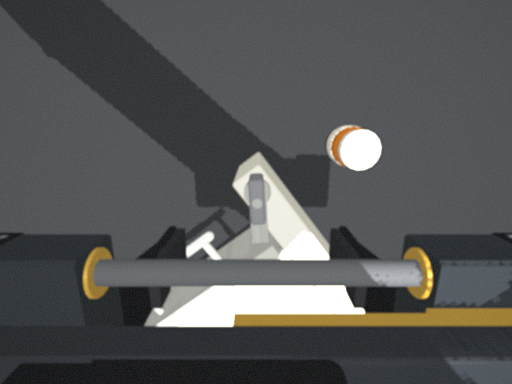

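The wrist view shows the left grip as a vertical bar at about (257,195), midway between the fingers, with the jar at (355,148) well clear. I'll descend and grip it.

Emit:
{"name": "jog_arm", "arguments": {"plan": [[0, 0, -0.05, 0, 0, 40, 1], [0, 0, -0.05, 0, 0, 80, 1], [0, 0, -0.05, 0, 0, 105, 1], [0, 0, -0.05, 0, 0, 114, 1], [0, 0, -0.05, 0, 0, 114, -0.5], [0, 0, -0.05, 0, 0, 114, -1], [0, 0, -0.05, 0, 0, 114, -1], [0, 0, -0.05, 0, 0, 114, -1], [0, 0, -0.05, 0, 0, 114, -1], [0, 0, -0.05, 0, 0, 114, -1]], "squeeze": 20}}

```text
time: 2.75
ee_pos: [0.6035, 0.1076, 0.1269]
eef_rot: [0.311, 0.951, 0.0, 0.0]
ft_force: [0.2, 0.1, 0.3]
width: 0.047
grip_force: 0.0
```

Emit:
{"name": "jog_arm", "arguments": {"plan": [[0, 0, 0, 0, 0, 0, -1], [0, 0, 0, 0, 0, 0, -1], [0, 0, 0, 0, 0, 0, -1], [0, 0, 0, 0, 0, 0, -1], [0, 0, 0, 0, 0, 0, -1], [0, 0, 0, 0, 0, 0, -1]]}}

```text
time: 3.35
ee_pos: [0.6024, 0.1062, 0.1264]
eef_rot: [0.311, 0.95, -0.001, -0.001]
ft_force: [-6.3, -3.5, 3.7]
width: 0.014
grip_force: 20.0
```

Emit:
{"name": "jog_arm", "arguments": {"plan": [[0, 0, -0.12, 0, 0, 0, -1], [0, 0, -0.25, 0, 0, 0, -1], [0, 0, -0.38, 0, 0, 0, -1], [0, 0, -0.51, 0, 0, 0, -1], [0, 0, -0.64, 0, 0, 0, -1], [0, 0, -0.77, 0, 0, 0, -1], [0, 0, -0.9, 0, 0, 0, -1], [0, 0, -1.02, 0, 0, 0, -1], [0, 0, -1.14, 0, 0, 0, -1], [0, 0, -1.25, 0, 0, 0, -1], [0, 0, -1.34, 0, 0, 0, -1], [0, 0, -1.34, 0, 0, 0, -1]]}}

```text
time: 4.55
ee_pos: [0.6025, 0.1045, 0.1264]
eef_rot: [-0.347, 0.938, -0.001, -0.002]
ft_force: [-5.8, -7.8, 4.2]
width: 0.0139
grip_force: 20.0
```

```bash
python3 -c "
from h import *
goto(602,106,126,132)"
```

```text
now [602.5 104.5 126.4] yang 130.6 t 4.55 F [-5.8 -7.8  4.2] | turn [-0.001 -0.004 -0.024] shift [-0.6  1.4  0.4]
```

Emit:
{"name": "jog_arm", "arguments": {"plan": [[0, 0, 0, 0, 0, 0, 0], [0, 0, 0, 0, 0, 0, 0], [0, 0, 0, 0, 0, 0, 0], [0, 0, 0, 0, 0, 0, 0], [0, 0, 0, 0, 0, 0, 0.5], [0, 0, 0, 0, 0, -35, 1], [0, 0, 0, 0, 0, -75, 1], [0, 0, 0, 0, 0, -110, 1], [0, 0, 0, 0, 0, -114, 1]]}}

```text
time: 5.45
ee_pos: [0.6053, 0.1079, 0.2458]
eef_rot: [-0.347, 0.938, -0.0, 0.004]
ft_force: [0.5, -0.9, 0.1]
width: 0.0758
grip_force: 0.0
```

```bash
python3 -c "
from h import *
goto(594,-167,240,-54)
c,W=wrist('w2');latch(W,(.604,.106))"
```

```text
now [605.3 107.9 245.8] yang 130.6 t 5.45 F [ 0.5 -0.9  0.1] | turn [-0.011 -0.004 -3.062] shift [ 187.4 -201.5    5.1]
grip 664 c 602.1 105.0 wh 41.1 12.9 long ang 40.5 z 0.155
```

Emit:
{"name": "jog_arm", "arguments": {"plan": [[0, 0, 0.13, 15, -16, 0, 1], [0, 0, 0.27, 31, -33, 0, 1], [0, 0, 0.41, 47, -50, 0, 1], [0, 0, 0.55, 63, -67, 0, 1], [0, 0, 0.69, 79, -84, 0, 1], [0, 0, 0.83, 95, -101, 0, 1], [0, 0, 0.97, 111, -118, 0, 1], [0, 0, 1.11, 127, -135, 0, 1], [0, 0, 1.25, 143, -152, 0, 1], [0, 0, 1.39, 159, -169, 0, 1], [0, 0, 1.53, 175, -186, 0, 1], [0, 0, 1.65, 187, -201, 0, 1]]}}

```text
time: 6.7
ee_pos: [0.5912, -0.1681, 0.2393]
eef_rot: [0.457, 0.89, -0.0, -0.001]
ft_force: [0.3, 0.0, -0.5]
width: 0.087
grip_force: 0.0
```

```bash
python3 -c "
from h import *
goto(594,-167,240,-54)"
```

```text
now [ 591.2 -168.1  239.3] yang 35.7 t 6.7 F [ 0.3  0.  -0.5] | turn [-0.002  0.     1.565] shift [-0.7  2.9 -0.7]
```

Emit:
{"name": "jog_arm", "arguments": {"plan": [[0, 0, 0.14, 0, 3, 0, 1], [0, 0, 0.28, 0, 3, 0, 1], [0, 0, 0.42, 0, 3, 0, 1], [0, 0, 0.56, 0, 3, 0, 1], [0, 0, 0.7, 0, 3, 0, 1], [0, 0, 0.84, 0, 3, 0, 1], [0, 0, 0.98, 0, 3, 0, 1], [0, 0, 1.12, 0, 3, 0, 1], [0, 0, 1.26, 0, 3, 0, 1], [0, 0, 1.4, 0, 3, 0, 1], [0, 0, 1.54, 0, 3, 0, 1], [0, 0, 1.56, 0, 3, 0, 1]]}}

```text
time: 7.9
ee_pos: [0.5941, -0.1648, 0.2393]
eef_rot: [0.95, 0.313, -0.001, -0.0]
ft_force: [-0.1, 0.6, -0.5]
width: 0.0871
grip_force: 0.0
```

```bash
python3 -c "
from h import *
goto(594,-167,126,-54)
c,W=wrist('w3');latch(W,(.594,-.167))"
```

```text
now [ 594.1 -164.8  239.3] yang -53.5 t 7.9 F [-0.1  0.6 -0.5] | turn [-0.001  0.001  0.009] shift [ -1.2   1.9 113.3]
grip 697 c 593.3 -168.1 wh 42.4 13.6 long ang 36.2 z 0.155
```

Emit:
{"name": "jog_arm", "arguments": {"plan": [[0, 0, 0, -2.6, 2.2, 35, 1], [0, 0, 0, -2.6, 2.2, 75, 0.5], [0, 0, 0, -2.6, 2.2, 105, 0], [0, 0, 0, -2.6, 2.2, 113, -1], [0, 0, 0, -2.6, 2.2, 113, -1], [0, 0, 0, -2.6, 2.2, 113, -1], [0, 0, 0, -2.6, 2.2, 113, -1], [0, 0, 0, -2.6, 2.2, 113, -1], [0, 0, 0, -2.6, 2.2, 113, -1], [0, 0, 0, -2.6, 2.2, 113, -1], [0, 0, 0, -2.6, 2.2, 113, -1], [0, 0, 0, -2.6, 2.2, 113, -1]], "squeeze": 20}}

```text
time: 9.15
ee_pos: [0.5937, -0.1683, 0.1276]
eef_rot: [0.949, 0.315, 0.0, -0.0]
ft_force: [0.4, 0.8, 0.4]
width: 0.0139
grip_force: 20.0
```

Emit:
{"name": "jog_arm", "arguments": {"plan": [[0, 0, 0.12, 0, 0, 0, -1], [0, 0, 0.25, 0, 0, 0, -1], [0, 0, 0.38, 0, 0, 0, -1], [0, 0, 0.51, 0, 0, 0, -1], [0, 0, 0.64, 0, 0, 0, -1], [0, 0, 0.77, 0, 0, 0, -1], [0, 0, 0.9, 0, 0, 0, -1], [0, 0, 1.03, 0, 0, 0, -1], [0, 0, 1.16, 0, 0, 0, -1], [0, 0, 1.28, 0, 0, 0, -1], [0, 0, 1.4, 0, 0, 0, -1], [0, 0, 1.42, 0, 0, 0, -1]]}}

```text
time: 10.35
ee_pos: [0.5937, -0.1689, 0.1277]
eef_rot: [0.924, -0.382, 0.0, 0.0]
ft_force: [-1.3, -2.0, 1.2]
width: 0.0141
grip_force: 20.0
```

Emit:
{"name": "jog_arm", "arguments": {"plan": [[0, 0, 0, 0, 0, 0, -1], [0, 0, 0, 0, 0, 0, 0], [0, 0, 0, 0, 0, 0, 0], [0, 0, 0, 0, 0, 0, 0], [0, 0, 0, 0, 0, 0, 0], [0, 0, 0, 0, 0, 0, 0], [0, 0, 0, 0, 0, -35, 0], [0, 0, 0, 0, 0, -75, 0], [0, 0, 0, 0, 0, -110, 0], [0, 0, 0, 0, 0, -113, 0]]}}

```text
time: 11.35
ee_pos: [0.5952, -0.1695, 0.245]
eef_rot: [0.925, -0.38, 0.003, -0.001]
ft_force: [-0.5, -0.8, 0.0]
width: 0.0433
grip_force: 0.0
```

```bash
python3 -c "
from h import *
from bench import camera
goto(594,-167,240,-137)
c,W=wrist('w4');latch(W,(.594,-.167))
s=camera('side');W=cloud(s);latch(W,(.594,-.167));latch(W,(.603,.106))
# handle points
m=(abs(W[...,2]-.1)<.008)&(W[...,0]>.585)&(W[...,0]<.64)&(W[...,1]>-.105)&(W[...,1]<.045)
q=W[m];print(m.sum(),q.mean(0),cv2.minAreaRect(q[:,:2].astype(np.float32)*1000))
cv2.imwrite('pics/s2.png',cv2.resize(s['image'][100:270,190:410],(792,612))[:600,:,::-1])
goto(610,-30,240,0)"
```

```text
now [ 595.2 -169.5  245. ] yang -134.7 t 11.35 F [-0.5 -0.8  0. ] | turn [-0.004 -0.005  0.04 ] shift [-2.6 -0.9  5. ]
grip 696 c 593.7 -169.0 wh 14.0 41.2 long ang 135.7 z 0.155
grip 69 c 591.6 -167.2 wh 15.8 41.0 long ang 136.3 z 0.156
grip 41 c 600.2 106.7 wh 39.9 13.9 long ang 41.2 z 0.156
155 [ 0.61198044 -0.03565431  0.10297198] ((621.6528930664062, -31.210235595703125), (129.5573272705078, 39.663238525390625), 87.95216369628906)
now [ 594.  -168.4  241.1] yang -134.7 t 11.45 F [ 0.5 -0.8 -1. ] | turn [ 0.000e+00 -2.000e-03 -2.351e+00] shift [ -86.  -109.7    1.1]
```

View pics/s2.png

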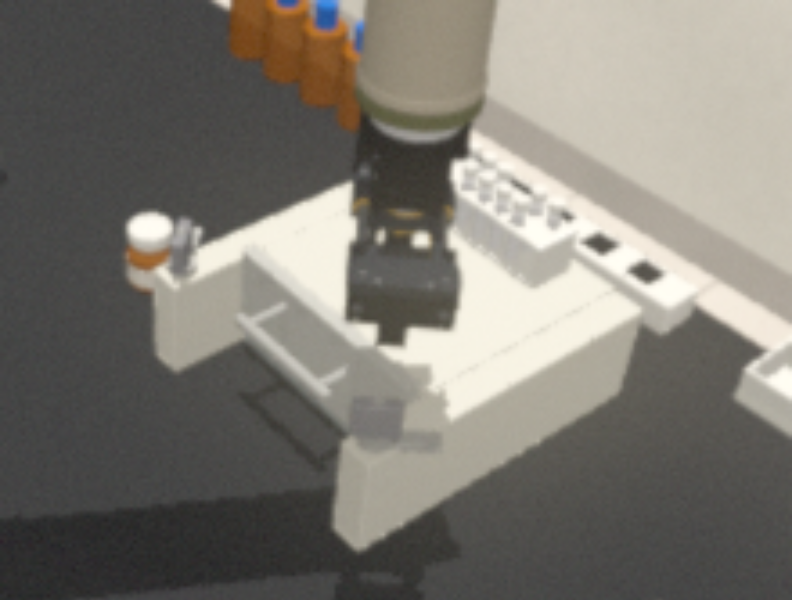

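The view shows both latch arms swung outward (left at (185,240), right at (400,435)) with the drawer still closed and its handle at (290,355). Next I go to the handle.

Emit:
{"name": "jog_arm", "arguments": {"plan": [[0, 0, -0.13, -8, -10, 0, -0.3], [0, 0, -0.27, -15, -20, 0, -0.3], [0, 0, -0.41, -22, -30, 0, -0.3], [0, 0, -0.55, -30, -39, 0, -0.3], [0, 0, -0.69, -37, -48, 0, -0.3], [0, 0, -0.83, -44, -57, 0, -0.3], [0, 0, -0.97, -51, -66, 0, -0.3], [0, 0, -1.11, -58, -75, 0, -0.3], [0, 0, -1.25, -65, -84, 0, -0.3], [0, 0, -1.39, -72, -93, 0, -0.3], [0, 0, -1.53, -79, -102, 0, -0.3], [0, 0, -1.66, -86, -109, 0, -0.3]]}}

```text
time: 12.65
ee_pos: [0.6086, -0.0293, 0.2387]
eef_rot: [0.903, 0.429, -0.001, -0.001]
ft_force: [-0.3, -0.4, -0.1]
width: 0.0306
grip_force: 0.0
```

```bash
python3 -c "
from h import *
goto(610.5,-31.5,180,-2)"
```

```text
now [608.6 -29.3 238.7] yang -39.2 t 12.65 F [-0.3 -0.4 -0.1] | turn [-0.002  0.001 -0.649] shift [-0.4  3.  58.7]
```

Emit:
{"name": "jog_arm", "arguments": {"plan": [[0, 0, -0.13, 0, 3, 0, -0.3], [0, 0, -0.27, 0, 3, 0, -0.3], [0, 0, -0.41, 0, 3, 0, -0.3], [0, 0, -0.55, 0, 3, 15, -0.3], [0, 0, -0.65, 0, 3, 38, -0.3], [0, 0, -0.65, 0, 3, 58, -0.3], [0, 0, -0.65, 0, 3, 58, -0.3], [0, 0, -0.65, 0, 3, 58, -0.3]]}}

```text
time: 13.45
ee_pos: [0.611, -0.0322, 0.1819]
eef_rot: [0.722, 0.692, -0.001, -0.001]
ft_force: [0.2, 0.6, 1.0]
width: 0.0305
grip_force: 0.0
```

```bash
python3 -c "
from h import *
goto(610.5,-31.5,82,-2)
c,W=wrist('w5')
for lo,hi in((.09,.106),(.118,.128)):
  m=(W[...,2]>lo)&(W[...,2]<hi)&(W[...,0]>.585)&(W[...,0]<.68)&(abs(W[...,1]+.03)<.09)
  q=W[m];print(m.sum());
  if m.sum()>20: print(np.median(q,0),q.min(0),q.max(0),cv2.minAreaRect(q[:,:2].astype(np.float32)*1000))
"
```

```text
now [611.  -32.2 181.9] yang -2.4 t 13.45 F [0.2 0.6 1. ] | turn [-0.002  0.    -0.006] shift [ 0.7 -0.4 99.9]
2795
[ 0.61416613 -0.00922717  0.10181843] [ 0.60320503 -0.08599243  0.0900055 ] [0.65571257 0.0597358  0.105992  ] ((629.1254272460938, -12.695938110351562), (146.73068237304688, 47.83747482299805), 87.83966064453125)
3186
[0.65976602 0.00615232 0.12354342] [ 0.65070138 -0.07089179  0.11809952] [0.67027684 0.05998279 0.12599816] ((660.3783569335938, -5.402641296386719), (131.08815002441406, 15.418306350708008), 87.89435577392578)
```

View pics/w5.png

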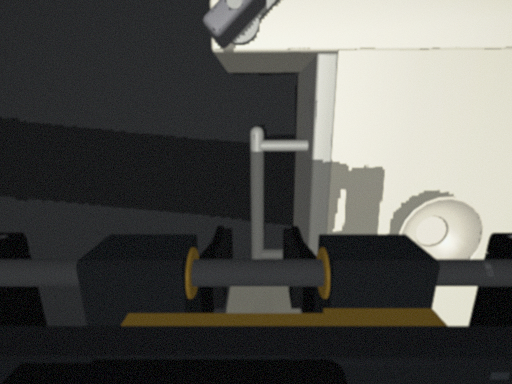

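The wrist view shows the handle bar at column 257, midway between the fingers (220 to 293). The dish at (440,230) lies below the gripper body's height.

Emit:
{"name": "jog_arm", "arguments": {"plan": [[0, 0, 0, 0, -1, 25, -0.3], [0, 0, 0, 0, -1, 50, -0.3], [0, 0, 0, 0, -1, 70, -0.3], [0, 0, 0, 0, -1, 85, -0.3], [0, 0, 0, 0, -1, 95, -0.3], [0, 0, 0, 0, -1, 99, -0.3], [0, 0, 0, 0, -1, 99, -0.3]]}}

```text
time: 14.2
ee_pos: [0.6108, -0.0322, 0.0837]
eef_rot: [0.721, 0.692, 0.0, 0.0]
ft_force: [0.0, 0.6, 0.7]
width: 0.0304
grip_force: 0.0
```

Emit:
{"name": "jog_arm", "arguments": {"plan": [[0, 0, 0, 0, 0, 0, -0.5], [0, 0, 0, 0, 0, 0, -0.6], [0, 0, 0, 0, 0, 0, -0.7], [0, 0, 0, 0, 0, 0, -0.75], [0, 0, 0, 0, 0, 0, -0.8], [0, 0, 0, 0, 0, 0, -1], [0, 0, 0, 0, 0, 0, -1], [0, 0, 0, 0, 0, 0, -1]], "squeeze": 15}}

```text
time: 15.0
ee_pos: [0.6104, -0.0322, 0.0837]
eef_rot: [0.721, 0.692, 0.0, -0.0]
ft_force: [-3.2, 0.0, 4.6]
width: 0.0102
grip_force: 15.0
```

Emit:
{"name": "jog_arm", "arguments": {"plan": [[0, 0, 0, 0, -1, 0, -1], [0, 0, 0, 0, -2, 0, -1], [0, 0, 0, 0, -4, 0, -1], [0, 0, 0, 0, -7, 0, -1], [0, 0, 0, 0, -10, 0, -1], [0, 0, 0, 0, -13, 0, -1], [0, 0, 0, 0, -16, 0, -1], [0, 0, 0, 0, -19, 0, -1], [0, 0, 0, 0, -22, 0, -1], [0, 0, 0, 0, -24, 0, -1], [0, 0, 0, 0, -25, 0, -1], [0, 0, 0, 0, -26, 0, -1]], "squeeze": 25}}

```text
time: 16.2
ee_pos: [0.5846, -0.0312, 0.0837]
eef_rot: [0.721, 0.692, 0.0, 0.0]
ft_force: [1.7, -0.8, 2.7]
width: 0.0104
grip_force: 25.0
```

Moving freely; the same again.

Emit:
{"name": "jog_arm", "arguments": {"plan": [[0, 0, 0, 0, -1, 0, -1], [0, 0, 0, 0, -3, 0, -1], [0, 0, 0, 0, -6, 0, -1], [0, 0, 0, 0, -10, 0, -1], [0, 0, 0, 0, -14, 0, -1], [0, 0, 0, 0, -18, 0, -1], [0, 0, 0, 0, -22, 0, -1], [0, 0, 0, 0, -26, 0, -1], [0, 0, 0, 0, -30, 0, -1], [0, 0, 0, 0, -33, 0, -1], [0, 0, 0, 0, -35, 0, -1], [0, 0, 0, 0, -36, 0, -1]]}}

```text
time: 17.4
ee_pos: [0.5483, -0.0299, 0.0836]
eef_rot: [0.721, 0.692, 0.0, 0.0]
ft_force: [2.7, -1.4, 4.3]
width: 0.0101
grip_force: 25.0
```

Emit:
{"name": "jog_arm", "arguments": {"plan": [[0, 0, 0, 0, -1, 0, -1], [0, 0, 0, 0, -3, 0, -1], [0, 0, 0, 0, -6, 0, -1], [0, 0, 0, 0, -10, 0, -1], [0, 0, 0, 0, -14, 0, -1], [0, 0, 0, 0, -18, 0, -1], [0, 0, 0, 0, -22, 0, -1], [0, 0, 0, 0, -26, 0, -1], [0, 0, 0, 0, -30, 0, -1], [0, 0, 0, 0, -33, 0, -1], [0, 0, 0, 0, -35, 0, -1], [0, 0, 0, 0, -36, 0, -1]]}}

```text
time: 18.6
ee_pos: [0.5123, -0.0285, 0.0836]
eef_rot: [0.722, 0.692, -0.0, 0.0]
ft_force: [1.3, -2.5, 5.3]
width: 0.0103
grip_force: 25.0
```

Emit:
{"name": "jog_arm", "arguments": {"plan": [[0, 0, 0, 0, -1, 0, -1], [0, 0, 0, 0, -3, 0, -1], [0, 0, 0, 0, -5, 0, -1], [0, 0, 0, 0, -7, 0, -1], [0, 0, 0, 0, -9, 0, -1], [0, 0, 0, 0, -11, 0, -1], [0, 0, 0, 0, -13, 0, -1], [0, 0, 0, 0, -15, 0, -1], [0, 0, 0, 0, -17, 0, -1], [0, 0, 0, 0, -19, 0, -1], [0, 0, 0, 0, -20, 0, -1], [0, 0, 0, 0, -21, 0, -1]]}}

```text
time: 19.8
ee_pos: [0.4914, -0.0278, 0.0836]
eef_rot: [0.722, 0.692, -0.0, 0.0]
ft_force: [2.1, -2.9, 5.8]
width: 0.0108
grip_force: 25.0
```

Emit:
{"name": "jog_arm", "arguments": {"plan": [[0, 0, 0, 0, -1, 0, -1], [0, 0, 0, 0, -2, 0, -1], [0, 0, 0, 0, -3, 0, -1], [0, 0, 0, 0, -4, 0, -1], [0, 0, 0, 0, -5, 0, -1], [0, 0, 0, 0, -5.5, 0, -1], [0, 0, 0, 0, -6, 0, -1], [0, 0, 0, 0, -6, 0, -1], [0, 0, 0, 0, -6, 0, -1]]}}

```text
time: 20.7
ee_pos: [0.4854, -0.0275, 0.0836]
eef_rot: [0.722, 0.692, -0.0, 0.0]
ft_force: [1.7, -3.6, 6.1]
width: 0.01
grip_force: 25.0
```

Emit:
{"name": "jog_arm", "arguments": {"plan": [[0, 0, 0, 0, 0, 0, -0.8], [0, 0, 0, 0, 0, 0, -0.6], [0, 0, 0, 0, 0, 0, -0.45], [0, 0, 0, 0, 0, 0, -0.4], [0, 0, 0, 0, 0, 0, -0.4], [0, 0, 0, 0, 0, 0, -0.4], [0, 0, 0, 0, 0, 0, -0.4]]}}

```text
time: 21.4
ee_pos: [0.4855, -0.0271, 0.0834]
eef_rot: [0.721, 0.692, -0.0, -0.0]
ft_force: [0.5, -0.5, 0.2]
width: 0.0262
grip_force: 0.0
```

Released at 125 mm. I lift straight up and look.

Emit:
{"name": "jog_arm", "arguments": {"plan": [[0, 0, 0, 0, 0, -8, -0.4], [0, 0, 0, 0, 0, -22, -0.4], [0, 0, 0, 0, 0, -45, -0.4], [0, 0, 0, 0, 0, -75, -0.4], [0, 0, 0, 0, 0, -105, -0.4], [0, 0, 0, 0, 0, -135, -0.4], [0, 0, 0, 0, 0, -155, -0.4], [0, 0, 0, 0, 0, -160, -0.4], [0, 0, 0, 0, 0, -160, -0.4]]}}

```text
time: 22.3
ee_pos: [0.4858, -0.0271, 0.244]
eef_rot: [0.721, 0.692, 0.001, 0.0]
ft_force: [-0.4, -0.3, -0.7]
width: 0.0259
grip_force: 0.0
```

```bash
python3 -c "
from h import *
from bench import camera
goto(485,-27,240,-2)
s=camera('scene');W=cloud(s);latch(W,(.594,-.168));latch(W,(.603,.106))
m=(abs(W[...,2]-.124)<.004)&(abs(W[...,1]+.03)<.11)&(W[...,0]>.5)&(W[...,0]<.68);print(m.sum(),np.median(W[m],0))
cv2.imwrite('pics/s3.png',cv2.resize(s['image'][130:300,130:350],(792,612))[:600,:,::-1])"
```

```text
now [485.8 -27.1 244. ] yang -2.4 t 22.3 F [-0.4 -0.3 -0.7] | turn [ 0.001 -0.001 -0.006] shift [ 0.1 -0.9  4. ]
grip 40 c 596.7 -166.8 wh 18.0 39.4 long ang 130.2 z 0.155
grip 39 c 606.1 105.5 wh 44.5 12.1 long ang 36.7 z 0.155
184 [ 0.53887874 -0.01592695  0.12372974]
```

View pics/s3.png

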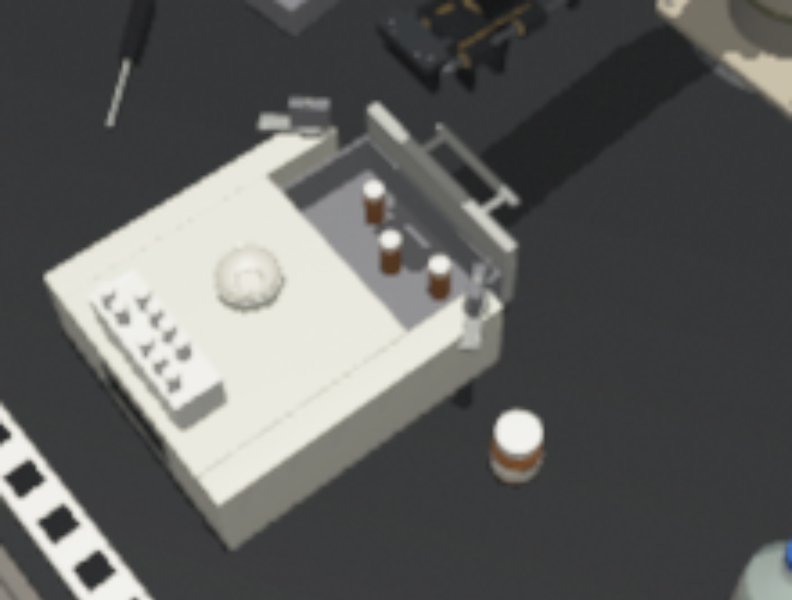

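The view shows the drawer fully out. All three vials are upright at (374,200), (390,250) and (438,275), both latches are outward, and the dish at (250,278) and jar at (517,445) are where they were.

```bash
python3 -c "
from bench import order
print(order.close_job())"
```

```text
the job is handed in; nothing more can be done
None
```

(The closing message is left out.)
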